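Load the pulley blank and set the keeper of the drilling fixture

TASK

Push the pulley blank fully home into the V of the fixture, then crank the handwheel clockwise until you feel it come up against its stop, so that the keeper bar closes off the space behind the blank. Then back the wheel off a quarter turn so that the screw cannot bind, let go, and leave the blank home in its V and the other things on the bench undisturbed.

Things in the scene. Friction and masses are not known exactly. Their poses are not given: they have to be found in the camera images.
- fixture: Fixture bolted to the bench: dark steel bed plate 260 x 300 mm (x, y), 10 mm thick, with the V of two guide rails on its +y half and on its -y half a green gearbox, 76 x 76 mm, top 38 mm above the bench, carrying the handwheel. Origin: centre of the plate's underside, on the bench; +x is the way the blank is pushed, z up.
- nest_home (a point): Where the centre of the blank's underside lies when it is fully home, touching both faces of the V: on the bed, 10 mm above the bench, x = 50, y = 70 mm in the fixture's frame (same axes). The V is two bright steel rails, 16 mm thick, 22 mm high above the bed, faces 45 degrees to x, opening to -x, mouth about 120 mm wide.
- blank: Loose aluminium pulley blank, about 0.2 kg: a round flange 80 mm in diameter and 10 mm thick with a round hub 36 mm in diameter and 32 mm high on top (42 mm in all). It lies flange down on the bed, in front of the V's mouth. Origin: centre of its underside, on its axis; z up.
- wheel_center (a point): Centre of the handwheel on its upright axis, 50 mm above the bench, x = 0, y = -80 mm in the fixture's frame. The wheel is black, 118 mm over the rim, and lies 42 to 54 mm above the bench.
- knob_mid (a point): Middle of the grey upright crank knob on the wheel's rim: a plain cylinder 22 mm in diameter and 52 mm high, from 52.5 to 104.5 mm above the bench, 48 mm from the wheel's axis. It spins freely on its own pin, so it can be held while it goes round. This point (on its axis, 78.5 mm above the bench) shows where the crank stands.
- wheel (a joint): Turn of the handwheel in rad, 0 at fully out, growing clockwise as seen from above. Clockwise runs the keeper bar in (about 4.7 mm per rad). It turns lightly (about 2 N at the knob), stays where it is left, and after some turns from its start (about 1.5 to 2) meets a rigid stop.
- keeper_tip (a point): Middle of the end of the keeper bar, aluminium, 12 mm wide and 16 mm high, that slides out of the gearbox along x = 0 of the fixture to its +y, 13 to 29 mm above the bench. Run in, it lies 4 mm behind (-x of) a blank that is fully home; it hits one that is not.
- bench_broom: Bystander: wooden bench broom, about 290 x 45 x 44 mm, handle to its -x. Origin on the underside.
- mitre_box: Bystander: blue mitre box, an open channel 200 x 70 x 51 mm. Origin: centre of the underside.
- offcut: Bystander: wooden offcut 90 x 50 x 35 mm. Origin: centre of the underside.
Things that resemble listed ones, but are neither listed nor needed, are in the scene too. Of the things shaped like the blank, the aluminium one is meant.

How it is judged:
By the outcome, as a careful person would: the job done as asked, in the order asked, and still so for the second after the job is handed in, with the robot touching nothing.
It also fails if it takes over 72 s, if anything falls off the work surface, if the arm or the gripper's body presses on something with over 40 N, if the wrist force passes 120 N, or if a joint passes its speed limit or range.

ROBOT

A 7-joint arm with a two-finger parallel gripper is mounted at the origin on the work surface. World frame = base frame: x ahead of the robot, y to its left, z up, the work surface at z = 0. Lengths are in m, angles in rad, forces in N, time in s.
With the tool pointing down it reaches from about 0.425 to 0.825 m from the base axis. Payload 3.6 kg.
Tool frame: the origin (TCP) lies on the mounting face of the last link; the fingertips stand 173 mm ahead of it and the grasp point (between the pads) lies 155 mm ahead of it; z points along the fingers, y is the line along which they close (so a half turn about z gives the same grasp; the last joint's range is limited). The gripper opens to 85 mm and grips with 20 to 120 N. Pads are 22 mm wide; open, the fingers measure 114 mm over their backs; the gripper's body (76 mm by 85 mm) begins 54 mm behind the grasp point. The pads swing forward as they close: fully open they stand 13 mm farther back than shut.
Start: joints at [1.226, 0.615, -0.013, 1.423, 0.008, 1.103, -0.04], TCP at [0.203, -0.617, 0.405] pointing down, gripper open.
Joint ranges: [-3.12, 3.12], [-0.3, 2.06], [-1.34, 1.32], [0.26, 2.42], [-1.36, 4.5], [0.01, 1.98], [-2.84, 2.84]. Speed limits (rad/s): [2.79, 2.79, 3.14, 3.14, 3.14, 3.14, 3.14].

INTERFACE

Orientations are given as a 3x3 rotation matrix whose columns are the frame's x, y, z axes.
In Python, from station import ctrl gives the robot as it stands.
- The arm moves only by the tool play_rows, never from a script. Its argument "rows" is a list of rows, each an object of numbers: "tx", "ty", "tz": the shift along the tool's x, y, z in m; "turn": the turn about the tool's z in rad; "hand": the finger opening in m, from 0 to 0.0854. A call has 1 to 20 rows; each row shifts and turns the commanded pose from where the row before left it, along the tool's axes as they then stand; what a row does not reach is not made up. A row lasts 1/12 s, in which the tool goes at most 41.7 mm and 7.16 degrees, less where a joint would pass 70% of its speed; a pose out of reach is approached as far as the arm can. A call with a gripper value outside its range is refused whole. The fingers move at their own pace and stop on an object; the grip force is fixed at half the most. Time passes only in rows, so rows that do not move let the fingers close. It gives the time, the measured TCP pose, the force, the opening and the grip force at its end, in the units of the state.
- ctrl.observe(): the state, without advancing time (a new reading comes with each control period).
- ctrl.snapshot(name): name is "scene" or "top" or "wrist"; returns a dict with "color" (480x640x3 uint8, red, green, blue), "depth" (480x640 float32, m along the optical axis (not along the pixel's ray), 0 where there is no reading), "fx", "fy", "cx", "cy" (pixels), "R" (3x3) and "t" (3): a world point X has camera coordinates R X + t. Camera axes: x right, y down, z forward; pixel columns grow to the right and rows downward; lengths in m; the calibration is good to about 2 mm. A picture is of the moment at which its call begins.
- ctrl.hand_in(): hands the job in; it is judged then, once.
Trained networks look in a picture, given as the dict that the camera call returned (one of the last four; its "shot" number tells which), for a name from the list of things; names that differ only in an ending like _2 or _b are one class to them, and where a whole thing is asked for, a point or a joint stands for the part that bears it (a point fixed in the world has none). Each returns a list of dicts, best first, with "confidence" (0 to 1); they miss things now and then, are a little off and sometimes report something else, mostly with a low value. They report only what shows in the picture. A call takes as long as a camera call. They do not tell look-alikes from the thing itself.
- ctrl.masks_of(picture, thing): "region" (480x640 bool, what is visible of it) and "extent" ([left, top, right, bottom] in pixels, round what is visible of it).
The state is a dict: "time": time; "joint_positions": joint angles; "joint_velocities": joint speeds; "tau": joint torques, N m; "tool_pos": TCP position; "tcp_rot": TCP orientation; "force": force on the tool from outside, world axes, zero at the start; "moment": the same for the moment, N m; "gripper_width": finger opening in m; "grasp_force": force on a finger pad.
Only numpy, scipy, OpenCV 4.12 (cv2) and the standard library are available. Lean on these libraries where they do the work, as an engineer would, in place of code of your own. Each camera call takes 0.05 s, during which the arm holds its last target. There are 200 camera calls.

## Working session

There is one attempt and no reset: what is moved stays moved. The work goes in short steps, Python scripts to look and compute and a tool call to move; the robot and the scene stay as the last step left them, time stands still between calls to the robot, and variables do not carry over. Pictures are saved under pics/ and viewed, at most 10 in all, crops included, and the job is handed in when it is done.

Besides the shell and the picture viewer there is one more tool, called after "Call:" by a JSON object that holds its "fn" and its "kwargs". play_rows: Moves the arm, as the interface text tells. Its arguments: {"type":"object","properties":{"rows":{"type":"array"}},"required":["rows"]}

```bash
mkdir -p pics; ls
cat > h.py <<'E'
import numpy as np, cv2
from station import ctrl
np.set_printoptions(precision=4,suppress=True)
def save(p,name,crop=None,k=1):
    im=p["color"][:,:,::-1]
    if crop: l,t,r,b=crop; im=im[t:b,l:r]
    cv2.imwrite("pics/"+name,cv2.resize(im,None,fx=k,fy=k,interpolation=cv2.INTER_CUBIC))
def world(p,m):
    v,u=np.nonzero(m&(p["depth"]>0)); d=p["depth"][v,u]
    X=np.stack([(u-p["cx"])/p["fx"]*d,(v-p["cy"])/p["fy"]*d,d],1)
    return (X-p["t"])@p["R"]
def pix(p,X):
    c=p["R"]@np.asarray(X)+p["t"]; return c[0]/c[2]*p["fx"]+p["cx"],c[1]/c[2]*p["fy"]+p["cy"]
E
python3 - <<'E'
from h import *
s=ctrl.observe()
for k in s: print(k,np.array(s[k]))
for n in("top","scene"):
    p=ctrl.snapshot(n); save(p,n+"1.png"); print(n,p["R"],p["t"],p["fx"])
    for th in("fixture","blank","wheel","knob_mid","keeper_tip","bench_broom","mitre_box","offcut"):
        for r in ctrl.masks_of(p,th):
            X=world(p,r["region"]); 
            print(th,round(r["confidence"],2),r["extent"],len(X),np.median(X,0) if len(X) else "", X.min(0) if len(X) else "",X.max(0) if len(X) else "")
E
```

```text
pics
time 0.0
joint_positions [ 1.2265  0.6159 -0.0126  1.4249  0.0081  1.1034 -0.0404]
joint_velocities [-0.0001  0.0003 -0.0001  0.0009 -0.001   0.0007  0.0007]
tau [ -0.0007 -46.9219   0.2588 -17.1035   0.01     0.0097   0.    ]
tool_pos [ 0.203  -0.6171  0.4035]
tcp_rot [[ 0.9499  0.3126 -0.0009]
 [ 0.3126 -0.9499  0.0025]
 [-0.0001 -0.0026 -1.    ]]
force [ 0.4011  0.1718 -0.5132]
moment [ 0.0241 -0.0095  0.0111]
grasp_force 0.0
gripper_width 0.08540660871381335
top [[ 0.0275 -0.9995  0.0156]
 [-0.9948 -0.0289 -0.0982]
 [ 0.0986 -0.0128 -0.995 ]] [0.01   0.575  0.9746] 550.5827059254284
fixture 0.79 [283.2, 141.4, 476.5, 319.1] 20670 [ 0.6092 -0.0778  0.0101] [ 0.4359 -0.2509 -0.0038] [0.7725 0.1127 0.1093]
blank 0.8 [435.5, 348.2, 476.0, 391.9] 1560 [ 0.3446 -0.2116  0.0105] [ 0.3002 -0.2564 -0.0039] [ 0.3822 -0.1759  0.0468]
blank 0.76 [338.9, 348.6, 385.6, 393.6] 1561 [ 0.342  -0.0419  0.0105] [ 0.3016 -0.0829 -0.0037] [ 0.3788 -0.0044  0.0473]
blank 0.73 [371.6, 214.7, 402.5, 231.8] 176 [ 0.6065 -0.0759  0.0284] [ 0.595  -0.1092  0.0076] [ 0.6222 -0.0552  0.0327]
blank 0.68 
[... 1519 characters left out ...]
506 [ 0.6404 -0.189   0.0858] [ 0.5347 -0.2295  0.0089] [ 0.6459 -0.1798  0.1083]
keeper_tip 0.83 [224.2, 263.8, 253.9, 281.2] 288 [ 0.6125 -0.0764  0.0281] [ 0.5868 -0.1076  0.0078] [ 0.6457 -0.0547  0.0504]
bench_broom 0.71 [315.5, 171.2, 416.2, 273.2] 3081 [0.5466 0.1611 0.0405] [ 0.3541  0.0816 -0.001 ] [0.6304 0.2286 0.0484]
mitre_box 0.81 [70.2, 249.3, 145.6, 381.6] 5786 [ 0.6861 -0.2825  0.0071] [ 0.5438 -0.3656 -0.0021] [ 0.7742 -0.2175  0.0552]
mitre_box 0.37 [150.8, 247.4, 171.3, 276.6] 468 [ 0.6407 -0.1886  0.089 ] [ 0.5106 -0.2355 -0.0007] [ 0.6459 -0.1798  0.1083]
offcut 0.9 [306.3, 308.5, 374.2, 377.6] 2526 [0.7739 0.0693 0.0349] [ 0.6935  0.0312 -0.0015] [0.8147 0.1169 0.0388]
```

Run:
```python
from h import *
p=ctrl.snapshot("top"); save(p,"top2.png",(200,120,560,400),2.2)
p=ctrl.snapshot("scene"); save(p,"scene2.png",(60,150,430,400),2.1)
```

```text
(no output)
```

View pics/top2.png

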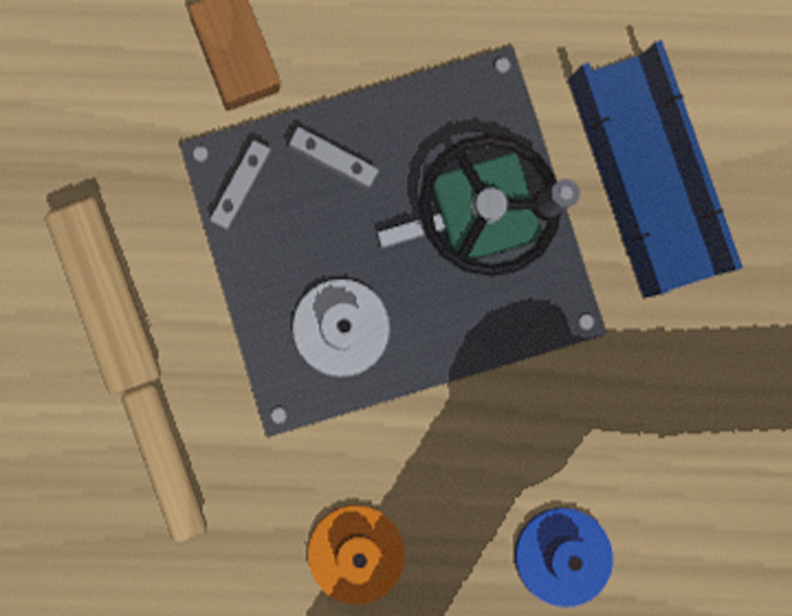

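View pics/scene2.png

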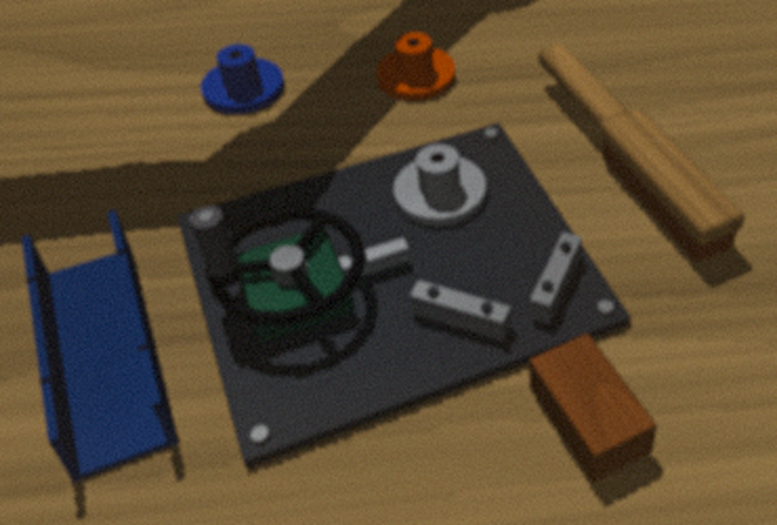

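The three candidates in the top crop are orange (360,555), blue (565,555) and bare aluminium (342,327). Only the aluminium one lies on the bed plate in front of the V, so that is the blank. The knob is at (566,193), on the -y side of the wheel at (490,205), and the V opens downwards at (290,190).

```bash
cat > m.py <<'E'
from h import *
def cyl(p,X,z0,z1,c,r):  # centroid of top disc via enclosing circle
    s=X[(X[:,2]>z0)&(X[:,2]<z1)&(np.hypot(*(X[:,:2]-c).T)<r)]
    (x,y),R=cv2.minEnclosingCircle(s[:,:2].astype(np.float32)); return len(s),np.r_[s[:,:2].mean(0)],np.array([x,y,R]),s[:,2].mean()
E
python3 - <<'E'
from m import *
from scipy.optimize import minimize
for n in("top","scene"):
    p=ctrl.snapshot(n); X=world(p,np.ones((480,640),bool))
    r=[q for q in ctrl.masks_of(p,"fixture")][0]["region"]; F=world(p,r)
    pl=F[(F[:,2]>.006)&(F[:,2]<.014)]
    # robust rectangle fit: drop outliers by distance via minAreaRect on percentile trimmed
    m=np.zeros((1000,1000),np.uint8); ij=((pl[:,:2]-[.35,-.35])/.0005).astype(int); ij=ij[(ij>=0).all(1)&(ij<1000).all(1)]; m[ij[:,0],ij[:,1]]=255
    m=cv2.morphologyEx(cv2.morphologyEx(m,cv2.MORPH_CLOSE,np.ones((9,9))),cv2.MORPH_OPEN,np.ones((25,25)))
    v=np.argwhere(m).astype(np.float32)*.0005+[.35,-.35]
    print(n,"plate",cv2.minAreaRect(v.astype(np.float32)),"z",np.median(pl[:,2]))
    print("hub",cyl(p,X,.046,.060,[.525,-.026],.04)); print("knob",cyl(p,X,.098,.115,[.632,-.19],.03))
    W=X[(X[:,2]>.047)&(X[:,2]<.060)&(np.hypot(X[:,0]-.63,X[:,1]+.147)<.075)]
    print("wheel",cv2.minEnclosingCircle(W[:,:2].astype(np.float32)))
    fl=X[(X[:,2]>.015)&(X[:,2]<.026)&(np.hypot(X[:,0]-.525,X[:,1]+.026)<.055)]; print("flange",cv2.minEnclosingCircle(fl[:,:2].astype(np.float32)))
    for c in ((.66,-.03),(.65,.03)):
        ra=X[(X[:,2]>.029)&(X[:,2]<.037)&(X[:,0]>.6)&(X[:,0]<.75)&(X[:,1]>-.06)&(X[:,1]<.09)]
    print("rails",ra[:,:2].mean(0),len(ra),ra.min(0),ra.max(0))
E
```

```text
top plate ((0.6039250493049622, -0.06827497482299805), (0.26025551557540894, 0.3002582788467407), 18.434940338134766) z 0.009588269025332842
hub (325, array([ 0.5264, -0.0259]), array([ 0.5264, -0.0259,  0.018 ]), np.float64(0.05161204044422096))
knob (142, array([ 0.6307, -0.1914]), array([ 0.6311, -0.1919,  0.0116]), np.float64(0.10390876155427363))
wheel ((0.6290469169616699, -0.14384911954402924), 0.05881825089454651)
flange ((0.5311825275421143, -0.029206842184066772), 0.04544711485505104)
rails [0.6861 0.0378] 1127 [ 0.6023 -0.0594  0.029 ] [0.75   0.0896 0.037 ]
scene plate ((0.6064093112945557, -0.06729021668434143), (0.26143547892570496, 0.2996966540813446), 18.294511795043945) z 0.01046766877080096
hub (271, array([ 0.5308, -0.025 ]), array([ 0.5281, -0.0255,  0.0196]), np.float64(0.05186344742619149))
knob (171, array([ 0.6352, -0.1901]), array([ 0.6333, -0.1912,  0.0122]), np.float64(0.1039977660586201))
wheel ((0.6313045024871826, -0.14432376623153687), 0.060098517686128616)
flange ((0.5292215943336487, -0.025225317105650902), 0.04103412479162216)
rails [0.6896 0.0354] 1342 [ 0.6003 -0.0597  0.029 ] [0.75   0.0896 0.037 ]
```

Call:
{"fn": "play_rows", "kwargs": {"rows": [{"turn": -0.121},{"turn": -0.121},{"turn": -0.121},{"turn": -0.121},{"turn": -0.121},{"turn": -0.121},{"turn": -0.121},{"turn": -0.121},{"turn": -0.121},{"turn": -0.121},{"turn": -0.121},{"turn": -0.121},{"turn": -0.122},{},{}]}}

```text
invalid input at $.rows[0]: expected keys tx, ty, tz, turn, hand
```

```bash
cat >> h.py <<'E'
a=np.deg2rad(18.36); FX=np.array([.605,-.068]); E_=np.array([[np.cos(a),np.sin(a)],[-np.sin(a),np.cos(a)]])
def fix(w): return E_@(np.asarray(w)[:2]-FX)
def wor(f): return FX+E_.T@np.asarray(f)
def to(xy,z):
    s=ctrl.observe(); R=np.array(s["tcp_rot"]); t=np.array(s["tool_pos"]); print("t",s["time"],"tcp",t,"fix",fix(t),"F",np.array(s["force"]),"w",s["gripper_width"],"g",s["grasp_force"])
    print("yaw err deg",np.rad2deg(np.arctan2(R[1,1],R[0,1])-a),"tool shift",R.T@(np.r_[xy,z]-t))
E
python3 - <<'E'
from h import *
to([.527,-.0257],.30); print(R:=np.array(ctrl.observe()["tcp_rot"]),np.array(ctrl.observe()["joint_positions"]),fix([.527,-.0257]))
E
```

```text
t 1.2 tcp [ 0.2031 -0.6174  0.4047] fix [-0.5545 -0.3949] F [0.5896 0.5438 0.4552] w 0.0854910723486097 g 0.0
yaw err deg -90.14897336340113 tool shift [ 0.4926 -0.4609  0.1048]
[[ 0.9499  0.3125 -0.    ]
 [ 0.3125 -0.9499  0.0001]
 [ 0.     -0.0001 -1.    ]] [ 1.2265  0.6149 -0.0126  1.4234  0.0081  1.1034 -0.0404] [-0.0607  0.0647]
```

Call:
{"fn": "play_rows", "kwargs": {"rows": [{"tx": 0,"ty": 0,"tz": 0,"turn": -0.121,"hand": 0.085},{"tx": 0,"ty": 0,"tz": 0,"turn": -0.121,"hand": 0.085},{"tx": 0,"ty": 0,"tz": 0,"turn": -0.121,"hand": 0.085},{"tx": 0,"ty": 0,"tz": 0,"turn": -0.121,"hand": 0.085},{"tx": 0,"ty": 0,"tz": 0,"turn": -0.121,"hand": 0.085},{"tx": 0,"ty": 0,"tz": 0,"turn": -0.121,"hand": 0.085},{"tx": 0,"ty": 0,"tz": 0,"turn": -0.121,"hand": 0.085},{"tx": 0,"ty": 0,"tz": 0,"turn": -0.121,"hand": 0.085},{"tx": 0,"ty": 0,"tz": 0,"turn": -0.121,"hand": 0.085},{"tx": 0,"ty": 0,"tz": 0,"turn": -0.121,"hand": 0.085},{"tx": 0,"ty": 0,"tz": 0,"turn": -0.121,"hand": 0.085},{"tx": 0,"ty": 0,"tz": 0,"turn": -0.121,"hand": 0.085},{"tx": 0,"ty": 0,"tz": 0,"turn": -0.121,"hand": 0.085},{"tx": 0,"ty": 0,"tz": 0,"turn": 0,"hand": 0.085},{"tx": 0,"ty": 0,"tz": 0,"turn": 0,"hand": 0.085}]}}

```text
time: 2.45
tool_pos: [0.2028, -0.6176, 0.4046]
tcp_rot: [[-0.311, 0.95, 0.0], [0.95, 0.311, 0.0], [0.0, 0.0, -1.0]]
force: [-0.3, -0.4, -0.3]
gripper_width: 0.0849
grasp_force: 0.0
```

Run:
```python
from h import *
to([.527,-.0257],.30); print(np.array(ctrl.observe()["joint_positions"]))
```

```text
t 2.45 tcp [ 0.2028 -0.6176  0.4046] fix [-0.5548 -0.3949] F [-0.3183 -0.4083 -0.3074] w 0.08494893013955145 g 0.0
yaw err deg -0.22128343795880057 tool shift [0.4615 0.4923 0.1048]
[ 1.4573  0.6465 -0.4276  1.4147  0.2782  1.1404  1.3063]
```

Call:
{"fn": "play_rows", "kwargs": {"rows": [{"tx": 0.023,"ty": 0.0246,"tz": 0.004,"turn": 0,"hand": 0.085},{"tx": 0.023,"ty": 0.0246,"tz": 0.004,"turn": 0,"hand": 0.085},{"tx": 0.023,"ty": 0.0246,"tz": 0.004,"turn": 0,"hand": 0.085},{"tx": 0.023,"ty": 0.0246,"tz": 0.004,"turn": 0,"hand": 0.085},{"tx": 0.023,"ty": 0.0246,"tz": 0.004,"turn": 0,"hand": 0.085},{"tx": 0.023,"ty": 0.0246,"tz": 0.004,"turn": 0,"hand": 0.085},{"tx": 0.023,"ty": 0.0246,"tz": 0.004,"turn": 0,"hand": 0.085},{"tx": 0.023,"ty": 0.0246,"tz": 0.004,"turn": 0,"hand": 0.085},{"tx": 0.023,"ty": 0.0246,"tz": 0.004,"turn": 0,"hand": 0.085},{"tx": 0.023,"ty": 0.0246,"tz": 0.004,"turn": 0,"hand": 0.085},{"tx": 0.023,"ty": 0.0246,"tz": 0.004,"turn": 0,"hand": 0.085},{"tx": 0.023,"ty": 0.0246,"tz": 0.004,"turn": 0,"hand": 0.085},{"tx": 0.023,"ty": 0.0246,"tz": 0.004,"turn": 0,"hand": 0.085},{"tx": 0.023,"ty": 0.0246,"tz": 0.004,"turn": 0,"hand": 0.085},{"tx": 0.023,"ty": 0.0246,"tz": 0.004,"turn": 0,"hand": 0.085},{"tx": 0.023,"ty": 0.0246,"tz": 0.004,"turn": 0,"hand": 0.085},{"tx": 0.023,"ty": 0.0246,"tz": 0.004,"turn": 0,"hand": 0.085},{"tx": 0.023,"ty": 0.0246,"tz": 0.004,"turn": 0,"hand": 0.085},{"tx": 0.023,"ty": 0.0246,"tz": 0.004,"turn": 0,"hand": 0.085},{"tx": 0.023,"ty": 0.0246,"tz": 0.004,"turn": 0,"hand": 0.085}]}}

```text
time: 4.12
tool_pos: [0.5262, -0.0244, 0.3248]
tcp_rot: [[-0.311, 0.95, 0.001], [0.95, 0.311, -0.0], [-0.001, 0.001, -1.0]]
force: [0.3, -0.9, 0.2]
gripper_width: 0.0849
grasp_force: 0.0
```

Run:
```python
from m import *
p=ctrl.snapshot("wrist"); X=world(p,np.ones((480,640),bool))
print("hub",cyl(p,X,.046,.060,[.527,-.0257],.03)); ra=X[(X[:,2]>.029)&(X[:,2]<.036)]; f=(ra[:,:2]-FX)@E_.T
f=f[(f[:,0]>20)|((f[:,0]>.02)&(f[:,0]<.13)&(f[:,1]>-.01)&(f[:,1]<.15))]; print("rails",len(f),f.mean(0) if len(f) else"", f.min(0),f.max(0))
to([.527,-.0257],.207)
```

```text
hub (2212, array([ 0.5267, -0.0237]), array([ 0.527 , -0.0244,  0.0182]), np.float64(0.05203489915545807))
rails 4895 [0.0766 0.0768] [0.0449 0.0014] [0.1096 0.1441]
t 4.1667 tcp [ 0.5287 -0.0163  0.325 ] fix [-0.0562  0.0731] F [4.3305 5.4339 0.8963] w 0.08495182415445811 g 0.0
yaw err deg 0.41665404320746036 tool shift [-0.009  -0.0056  0.1179]
```

Call:
{"fn": "play_rows", "kwargs": {"rows": [{"tx": 0.002,"ty": 0,"tz": 0.02,"turn": 0,"hand": 0.085},{"tx": 0,"ty": 0,"tz": 0.02,"turn": 0,"hand": 0.085},{"tx": 0,"ty": 0,"tz": 0.02,"turn": 0,"hand": 0.085},{"tx": 0,"ty": 0,"tz": 0.02,"turn": 0,"hand": 0.085},{"tx": 0,"ty": 0,"tz": 0.02,"turn": 0,"hand": 0.085},{"tx": 0,"ty": 0,"tz": 0.013,"turn": 0,"hand": 0.085},{"tx": 0,"ty": 0,"tz": 0.004,"turn": 0,"hand": 0.085},{"tx": 0,"ty": 0,"tz": 0,"turn": 0,"hand": 0.085},{"tx": 0,"ty": 0,"tz": 0,"turn": 0,"hand": 0.085},{"tx": 0,"ty": 0,"tz": 0,"turn": 0,"hand": 0.085}]}}

```text
time: 5.0
tool_pos: [0.5253, -0.0241, 0.2088]
tcp_rot: [[-0.314, 0.949, 0.002], [0.949, 0.314, 0.0], [-0.001, 0.002, -1.0]]
force: [0.3, 0.2, -0.3]
gripper_width: 0.0851
grasp_force: 0.0
```

Run:
```python
from h import *
to([.527,-.0248],.207)
```

```text
t 5.0 tcp [ 0.5253 -0.0241  0.2088] fix [-0.0618  0.0668] F [ 0.3431  0.2246 -0.2788] w 0.08509455234829237 g 0.0
yaw err deg -0.06950222603775458 tool shift [-0.0012  0.0014  0.0018]
```

Call:
{"fn": "play_rows", "kwargs": {"rows": [{"tx": -0.001,"ty": 0.001,"tz": 0.001,"turn": 0,"hand": 0.03},{"tx": 0,"ty": 0,"tz": 0,"turn": 0,"hand": 0.03},{"tx": 0,"ty": 0,"tz": 0,"turn": 0,"hand": 0.03},{"tx": 0,"ty": 0,"tz": 0,"turn": 0,"hand": 0.03},{"tx": 0,"ty": 0,"tz": 0,"turn": 0,"hand": 0.03},{"tx": 0,"ty": 0,"tz": 0,"turn": 0,"hand": 0.03},{"tx": 0,"ty": 0,"tz": 0,"turn": 0,"hand": 0.03},{"tx": 0,"ty": 0,"tz": 0,"turn": 0,"hand": 0.03},{"tx": 0,"ty": 0,"tz": 0,"turn": 0,"hand": 0.03},{"tx": 0,"ty": 0,"tz": 0,"turn": 0,"hand": 0.03}]}}

```text
time: 5.83
tool_pos: [0.5263, -0.0247, 0.2074]
tcp_rot: [[-0.314, 0.949, 0.001], [0.949, 0.314, -0.0], [-0.0, 0.001, -1.0]]
force: [-0.3, -0.6, 5.9]
gripper_width: 0.0339
grasp_force: 59.4
```

Run:
```python
from h import *
to(wor([.05,.07]),.207)
```

```text
t 5.8333 tcp [ 0.5263 -0.0247  0.2074] fix [-0.0611  0.0659] F [-0.2766 -0.6188  5.8562] w 0.033928873799392585 g 59.3753582239151
yaw err deg -0.031361016966059495 tool shift [0.0041 0.1111 0.0005]
```

Call:
{"fn": "play_rows", "kwargs": {"rows": [{"tx": 0.0006,"ty": 0.007,"tz": 0,"turn": 0,"hand": 0.03},{"tx": 0.0006,"ty": 0.014,"tz": 0,"turn": 0,"hand": 0.03},{"tx": 0.0006,"ty": 0.014,"tz": 0,"turn": 0,"hand": 0.03},{"tx": 0.0006,"ty": 0.014,"tz": 0,"turn": 0,"hand": 0.03},{"tx": 0.0006,"ty": 0.014,"tz": 0,"turn": 0,"hand": 0.03},{"tx": 0.0006,"ty": 0.014,"tz": 0,"turn": 0,"hand": 0.03},{"tx": 0.0006,"ty": 0.014,"tz": 0,"turn": 0,"hand": 0.03},{"tx": 0,"ty": 0.007,"tz": 0,"turn": 0,"hand": 0.03},{"tx": 0,"ty": 0.004,"tz": 0,"turn": 0,"hand": 0.03},{"tx": 0,"ty": 0.002,"tz": 0,"turn": 0,"hand": 0.03},{"tx": 0,"ty": 0.002,"tz": 0,"turn": 0,"hand": 0.03},{"tx": 0,"ty": 0,"tz": 0,"turn": 0,"hand": 0.03},{"tx": 0,"ty": 0,"tz": 0,"turn": 0,"hand": 0.03}]}}

```text
time: 6.92
tool_pos: [0.6223, 0.0111, 0.2071]
tcp_rot: [[-0.314, 0.949, -0.011], [0.95, 0.314, -0.005], [-0.001, -0.012, -1.0]]
force: [-9.5, -3.3, 12.7]
gripper_width: 0.0337
grasp_force: 61.2
```

```bash
cat >> h.py <<'E'
def st(): 
    s=ctrl.observe(); print("fixF",E_@np.array(s["force"])[:2])
E
python3 - <<'E'
from h import *
to(wor([.05,.07]),.207); st()
E
```

```text
t 6.9167 tcp [0.6223 0.0111 0.2071] fix [0.0413 0.0696] F [-9.4844 -3.316  12.6879] w 0.033719672205538814 g 61.161296367645264
yaw err deg -0.08080286012568297 tool shift [ 0.0004  0.0087 -0.    ]
fixF [-10.0461  -0.1597]
```

Call:
{"fn": "play_rows", "kwargs": {"rows": [{"tx": 0,"ty": 0.002,"tz": -0.001,"turn": 0,"hand": 0.03},{"tx": 0,"ty": 0.002,"tz": 0,"turn": 0,"hand": 0.03},{"tx": 0,"ty": 0,"tz": 0,"turn": 0,"hand": 0.03},{"tx": 0,"ty": 0,"tz": 0,"turn": 0,"hand": 0.03},{"tx": 0,"ty": 0,"tz": 0,"turn": 0,"hand": 0.03}]}}

```text
time: 7.33
tool_pos: [0.6285, 0.0135, 0.2074]
tcp_rot: [[-0.314, 0.949, -0.003], [0.949, 0.314, -0.001], [-0.0, -0.003, -1.0]]
force: [-4.3, -2.2, 4.2]
gripper_width: 0.0339
grasp_force: 60.3
```

Run:
```python
from h import *
to(wor([.05,.07]),.207); st(); p=ctrl.snapshot("scene"); save(p,"s3.png",(180,180,380,330),4)
```

```text
t 7.3333 tcp [0.6285 0.0135 0.2074] fix [0.0479 0.0699] F [-4.2832 -2.2183  4.1789] w 0.033866063281941444 g 60.33024609088898
yaw err deg -0.03195141582443684 tool shift [0.0001 0.0021 0.0004]
fixF [-4.7639 -0.7562]
```

View pics/s3.png

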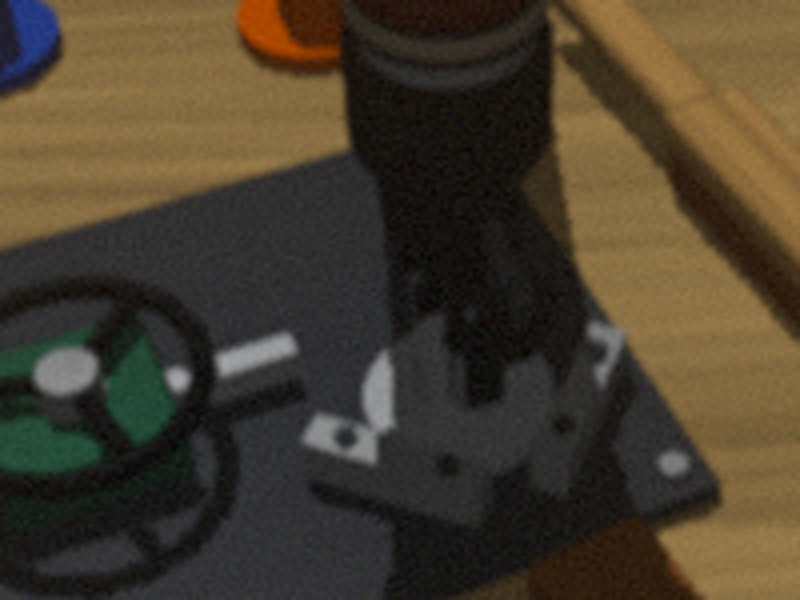

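The fingers hold the hub at the V's mouth (crop 450,400). The flange is near both rails but not proven home, so I keep pushing in small steps.

Call:
{"fn": "play_rows", "kwargs": {"rows": [{"tx": 0,"ty": 0.0015,"tz": 0,"turn": 0,"hand": 0.03},{"tx": 0,"ty": 0.0015,"tz": 0,"turn": 0,"hand": 0.03},{"tx": 0,"ty": 0.0015,"tz": 0,"turn": 0,"hand": 0.03},{"tx": 0,"ty": 0,"tz": 0,"turn": 0,"hand": 0.03},{"tx": 0,"ty": 0,"tz": 0,"turn": 0,"hand": 0.03},{"tx": 0,"ty": 0,"tz": 0,"turn": 0,"hand": 0.03}]}}

```text
time: 7.88
tool_pos: [0.6308, 0.0144, 0.2072]
tcp_rot: [[-0.314, 0.949, -0.01], [0.949, 0.314, -0.003], [0.0, -0.01, -1.0]]
force: [-9.7, -2.3, 8.3]
gripper_width: 0.0336
grasp_force: 60.8
```

Run:
```python
from h import *
to(wor([.05,.07]),.207); st()
```

```text
t 7.8833 tcp [0.6308 0.0144 0.2072] fix [0.0505 0.0701] F [-9.6854 -2.2511  8.3124] w 0.0335852482792383 g 60.841235518455505
yaw err deg -0.06631216988040935 tool shift [-0.0001 -0.0005  0.0002]
fixF [-9.9015  0.9142]
```

Call:
{"fn": "play_rows", "kwargs": {"rows": [{"tx": 0,"ty": 0.0015,"tz": 0,"turn": 0,"hand": 0.03},{"tx": 0,"ty": 0.0015,"tz": 0,"turn": 0,"hand": 0.03},{"tx": 0,"ty": 0,"tz": 0,"turn": 0,"hand": 0.03},{"tx": 0,"ty": 0,"tz": 0,"turn": 0,"hand": 0.03},{"tx": 0,"ty": 0,"tz": 0,"turn": 0,"hand": 0.03},{"tx": 0,"ty": 0,"tz": 0,"turn": 0,"hand": 0.03}]}}

```text
time: 8.38
tool_pos: [0.632, 0.0149, 0.2072]
tcp_rot: [[-0.313, 0.95, -0.016], [0.95, 0.313, -0.005], [0.0, -0.017, -1.0]]
force: [-15.3, -4.1, 13.7]
gripper_width: 0.034
grasp_force: 61.7
```

Run:
```python
from h import *
to(wor([.05,.07]),.207); st(); print(np.array(ctrl.observe()["tcp_rot"])[:,2])
```

```text
t 8.3833 tcp [0.632  0.0149 0.2072] fix [0.0517 0.0701] F [-15.287   -4.1418  13.7343] w 0.034002400758904254 g 61.70344948768616
yaw err deg -0.122953068632718 tool shift [-0.0001 -0.0017  0.0002]
fixF [-15.8134   0.8842]
[-0.0158 -0.0049 -0.9999]
```

Call:
{"fn": "play_rows", "kwargs": {"rows": [{"tx": 0,"ty": -0.004,"tz": 0,"turn": 0,"hand": 0.052},{"tx": 0,"ty": 0,"tz": 0,"turn": 0,"hand": 0.052},{"tx": 0,"ty": 0,"tz": 0,"turn": 0,"hand": 0.052},{"tx": 0,"ty": 0,"tz": 0,"turn": 0,"hand": 0.052},{"tx": 0,"ty": 0,"tz": 0,"turn": 0,"hand": 0.052},{"tx": 0,"ty": 0,"tz": 0,"turn": 0,"hand": 0.052}]}}

```text
time: 8.88
tool_pos: [0.6331, 0.0153, 0.2078]
tcp_rot: [[-0.315, 0.949, 0.002], [0.949, 0.315, 0.001], [0.0, 0.002, -1.0]]
force: [0.5, 0.0, 0.2]
gripper_width: 0.0523
grasp_force: 0.0
```

Run:
```python
from h import *
to(wor([.05,.07]),.207); st(); print(np.array(ctrl.observe()["tcp_rot"])[:,2])
```

```text
t 8.8833 tcp [0.6331 0.0153 0.2078] fix [0.0529 0.0702] F [0.5178 0.0243 0.1859] w 0.05230371472477097 g 0.0
yaw err deg -0.014361938467375183 tool shift [-0.0002 -0.0029  0.0008]
fixF [ 0.4991 -0.14  ]
[ 0.0015  0.0008 -1.    ]
```

Call:
{"fn": "play_rows", "kwargs": {"rows": [{"tx": 0,"ty": 0.002,"tz": 0,"turn": 0,"hand": 0.052},{"tx": 0,"ty": 0.002,"tz": 0,"turn": 0,"hand": 0.052},{"tx": 0,"ty": 0.002,"tz": 0,"turn": 0,"hand": 0.052},{"tx": 0,"ty": 0.002,"tz": 0,"turn": 0,"hand": 0.052},{"tx": 0,"ty": 0,"tz": 0,"turn": 0,"hand": 0.052},{"tx": 0,"ty": 0,"tz": 0,"turn": 0,"hand": 0.052},{"tx": 0,"ty": 0,"tz": 0,"turn": 0,"hand": 0.052}]}}

```text
time: 9.47
tool_pos: [0.6384, 0.017, 0.2074]
tcp_rot: [[-0.314, 0.949, -0.007], [0.949, 0.314, -0.002], [0.0, -0.007, -1.0]]
force: [-6.0, -1.2, 4.3]
gripper_width: 0.0521
grasp_force: 2.8
```

Run:
```python
from h import *
to(wor([.05,.07]),.207); st(); print(np.array(ctrl.observe()["tcp_rot"])[:,2])
```

```text
t 9.4667 tcp [0.6384 0.017  0.2074] fix [0.0584 0.0702] F [-5.9805 -1.244   4.2714] w 0.05211421584607097 g 2.764449790120125
yaw err deg -0.04120872856547521 tool shift [-0.0002 -0.0084  0.0004]
fixF [-6.0679  0.7031]
[-0.0068 -0.0021 -1.    ]
```

Call:
{"fn": "play_rows", "kwargs": {"rows": [{"tx": 0,"ty": 0.002,"tz": 0,"turn": 0,"hand": 0.052},{"tx": 0,"ty": 0.001,"tz": 0,"turn": 0,"hand": 0.052},{"tx": 0,"ty": 0,"tz": 0,"turn": 0,"hand": 0.052},{"tx": 0,"ty": 0,"tz": 0,"turn": 0,"hand": 0.052},{"tx": 0,"ty": 0,"tz": 0,"turn": 0,"hand": 0.052}]}}

```text
time: 9.88
tool_pos: [0.6396, 0.0175, 0.2072]
tcp_rot: [[-0.314, 0.949, -0.013], [0.949, 0.314, -0.004], [0.0, -0.014, -1.0]]
force: [-9.2, -1.5, 7.6]
gripper_width: 0.0524
grasp_force: 4.9
```

Run:
```python
from h import *
to(wor([.05,.07]),.207); st(); print(np.array(ctrl.observe()["tcp_rot"])[:,2])
```

```text
t 9.8833 tcp [0.6396 0.0175 0.2072] fix [0.0597 0.0702] F [-9.1552 -1.5213  7.6391] w 0.05244975480909832 g 4.930863529443741
yaw err deg -0.055691878922791344 tool shift [-0.0003 -0.0097  0.0003]
fixF [-9.1683  1.4399]
[-0.013  -0.0041 -0.9999]
```

Call:
{"fn": "play_rows", "kwargs": {"rows": [{"tx": 0,"ty": -0.006,"tz": 0,"turn": 0,"hand": 0.052},{"tx": 0,"ty": -0.006,"tz": 0,"turn": 0,"hand": 0.06},{"tx": 0,"ty": 0,"tz": 0,"turn": 0,"hand": 0.07},{"tx": 0,"ty": 0,"tz": -0.005,"turn": 0,"hand": 0.07},{"tx": 0,"ty": 0,"tz": -0.015,"turn": 0,"hand": 0.07},{"tx": 0,"ty": 0,"tz": -0.02,"turn": 0,"hand": 0.07},{"tx": 0,"ty": 0,"tz": -0.02,"turn": 0,"hand": 0.07},{"tx": 0,"ty": 0,"tz": -0.02,"turn": 0,"hand": 0.07},{"tx": -0.03,"ty": 0,"tz": -0.02,"turn": 0,"hand": 0.07},{"tx": -0.03,"ty": 0,"tz": 0,"turn": 0,"hand": 0.07},{"tx": -0.03,"ty": 0,"tz": 0,"turn": 0,"hand": 0.07},{"tx": -0.03,"ty": 0,"tz": 0,"turn": 0,"hand": 0.07},{"tx": 0,"ty": 0,"tz": 0,"turn": 0,"hand": 0.07},{"tx": 0,"ty": 0,"tz": 0,"turn": 0,"hand": 0.07}]}}

```text
time: 11.05
tool_pos: [0.6698, -0.1026, 0.3077]
tcp_rot: [[-0.309, 0.951, 0.002], [0.951, 0.309, -0.001], [-0.002, 0.001, -1.0]]
force: [-0.4, 0.9, 0.0]
gripper_width: 0.07
grasp_force: 0.0
```

Run:
```python
from m import *
for n in("wrist","top","scene"):
    p=ctrl.snapshot(n); X=world(p,np.ones((480,640),bool)); c=wor([.049,.07])
    try: r=cyl(p,X,.046,.060,c,.03); print(n,"hub",r[0],fix(r[1]),fix(r[2]),r[2][2])
    except Exception as e: print(n,e)
    try: k=cyl(p,X,.098,.112,[.632,-.191],.03); print("knob",k)
    except Exception as e: print(n,e)
    save(p,n+"4.png",None,1)
to([.632,-.191],.30)
```

```text
wrist hub 3774 [0.0496 0.0699] [0.0496 0.0707] 0.018168305978178978
knob (142, array([ 0.6389, -0.1833]), array([ 0.6387, -0.185 ,  0.0066]), np.float64(0.10182969477509583))
top hub 316 [0.0484 0.0698] [0.0487 0.0696] 0.018170543015003204
knob (0, array([nan, nan]), array([0., 0., 0.]), np.float64(nan))
scene hub 339 [0.0528 0.0688] [0.051  0.0696] 0.01895088702440262
knob (169, array([ 0.6351, -0.1902]), array([ 0.6325, -0.1901,  0.0123]), np.float64(0.10407040917619975))
t 11.2 tcp [ 0.6694 -0.0974  0.3081] fix [ 0.0519 -0.0482] F [ 0.0773  0.0916 -0.0736] w 0.06977607131863402 g 0.0
yaw err deg 0.11307325590804715 tool shift [-0.077  -0.0651  0.0079]m.py:4: RuntimeWarning: Mean of empty slice.
  (x,y),R=cv2.minEnclosingCircle(s[:,:2].astype(np.float32)); return len(s),np.r_[s[:,:2].mean(0)],np.array([x,y,R]),s[:,2].mean()
  ret = um.true_divide(
  ret = ret.dtype.type(ret / rcount)
```

View pics/wrist4.png

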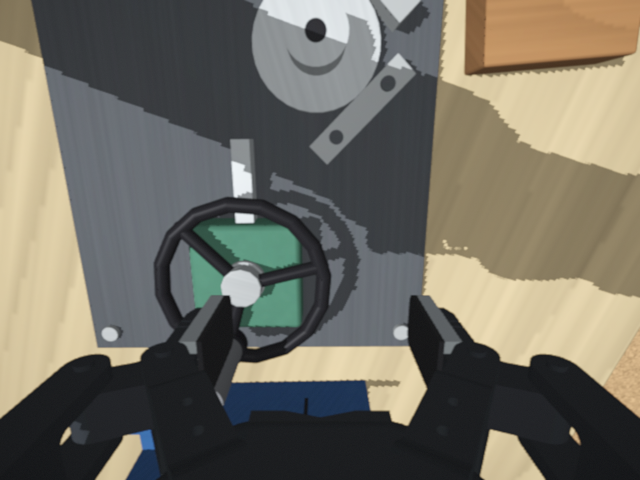

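The blank sits against the rails: in the wrist view its hub is at (316,30) and the flange touches the rail at (360,100). Measured, it is within 1 mm of home. Next is the knob.

Call:
{"fn": "play_rows", "kwargs": {"rows": [{"tx": -0.015,"ty": -0.013,"tz": 0,"turn": 0,"hand": 0.07},{"tx": -0.02,"ty": -0.017,"tz": 0,"turn": 0,"hand": 0.07},{"tx": -0.02,"ty": -0.017,"tz": 0,"turn": 0,"hand": 0.07},{"tx": -0.015,"ty": -0.013,"tz": 0,"turn": 0,"hand": 0.07},{"tx": -0.007,"ty": -0.005,"tz": 0,"turn": 0,"hand": 0.07},{"tx": 0,"ty": 0,"tz": 0,"turn": 0,"hand": 0.07},{"tx": 0,"ty": 0,"tz": 0,"turn": 0,"hand": 0.07},{"tx": 0,"ty": 0,"tz": 0,"turn": 0,"hand": 0.07}]}}

```text
time: 11.87
tool_pos: [0.6326, -0.1898, 0.308]
tcp_rot: [[-0.318, 0.948, 0.001], [0.948, 0.318, 0.003], [0.002, 0.002, -1.0]]
force: [-0.3, 0.5, -0.2]
gripper_width: 0.07
grasp_force: 0.0
```

Run:
```python
from m import *
p=ctrl.snapshot("wrist"); X=world(p,np.ones((480,640),bool))
k=cyl(p,X,.100,.112,[.632,-.191],.02); print("knob",k)
to([.632,-.191],.238)
```

```text
knob (1541, array([ 0.6312, -0.1897]), array([ 0.6313, -0.1907,  0.0114]), np.float64(0.1045955358096045))
t 11.9167 tcp [ 0.6326 -0.1898  0.308 ] fix [-0.0121 -0.1243] F [ 0.7357  0.8171 -0.1794] w 0.06987861466571667 g 0.0
yaw err deg 0.20912699347284533 tool shift [-0.0011 -0.0011  0.07  ]
```

Call:
{"fn": "play_rows", "kwargs": {"rows": [{"tx": 0,"ty": -0.001,"tz": 0.015,"turn": 0,"hand": 0.07},{"tx": 0,"ty": 0,"tz": 0.02,"turn": 0,"hand": 0.07},{"tx": 0,"ty": 0,"tz": 0.02,"turn": 0,"hand": 0.07},{"tx": 0,"ty": 0,"tz": 0.01,"turn": 0,"hand": 0.07},{"tx": 0,"ty": 0,"tz": 0.004,"turn": 0,"hand": 0.07},{"tx": 0,"ty": 0,"tz": 0,"turn": 0,"hand": 0.04},{"tx": 0,"ty": 0,"tz": 0,"turn": 0,"hand": 0.016},{"tx": 0,"ty": 0,"tz": 0,"turn": 0,"hand": 0.016},{"tx": 0,"ty": 0,"tz": 0,"turn": 0,"hand": 0.016},{"tx": 0,"ty": 0,"tz": 0,"turn": 0,"hand": 0.016},{"tx": 0,"ty": 0,"tz": 0,"turn": 0,"hand": 0.016},{"tx": 0,"ty": 0,"tz": 0,"turn": 0,"hand": 0.016},{"tx": 0,"ty": 0,"tz": 0,"turn": 0,"hand": 0.016}]}}

```text
time: 13.0
tool_pos: [0.6314, -0.193, 0.2402]
tcp_rot: [[-0.315, 0.949, 0.003], [0.949, 0.315, -0.0], [-0.001, 0.002, -1.0]]
force: [-0.0, 0.1, 6.1]
gripper_width: 0.0206
grasp_force: 58.6
```

Run:
```python
from h import *
to([.632,-.191],.238); st()
c=np.array([0,-.08]); q=fix(ctrl.observe()["tool_pos"])-c; th=np.rad2deg(np.arctan2(q[1],q[0])); print("r",np.hypot(*q),"th",th)
P=lambda t:.048*np.array([np.cos(np.deg2rad(t)),np.sin(np.deg2rad(t))])
t0=round(th)
cum=np.round(np.array([P(t0-15*i) for i in range(25)]),4)
d=np.diff(cum,axis=0)
for i in range(24): print(i,t0-15*(i+1),"tx %.4f ty %.4f"%(d[i,1],d[i,0]))
```

```text
t 13.0 tcp [ 0.6314 -0.193   0.2402] fix [-0.0143 -0.127 ] F [-0.0261  0.116   6.0624] w 0.02064671870129262 g 58.555476665496826
yaw err deg -0.021005366031848716 tool shift [0.0017 0.0011 0.0022]
fixF [0.0118 0.1183]
r 0.04908232184348762 th -106.90102679087911
0 -122 tx 0.0052 ty -0.0114
1 -137 tx 0.0080 ty -0.0097
2 -152 tx 0.0102 ty -0.0073
3 -167 tx 0.0117 ty -0.0044
4 -182 tx 0.0125 ty -0.0012
5 -197 tx 0.0123 ty 0.0021
6 -212 tx 0.0114 ty 0.0052
7 -227 tx 0.0097 ty 0.0080
8 -242 tx 0.0073 ty 0.0102
9 -257 tx 0.0044 ty 0.0117
10 -272 tx 0.0012 ty 0.0125
11 -287 tx -0.0021 ty 0.0123
12 -302 tx -0.0052 ty 0.0114
13 -317 tx -0.0080 ty 0.0097
14 -332 tx -0.0102 ty 0.0073
15 -347 tx -0.0117 ty 0.0044
16 -362 tx -0.0125 ty 0.0012
17 -377 tx -0.0123 ty -0.0021
18 -392 tx -0.0114 ty -0.0052
19 -407 tx -0.0097 ty -0.0080
20 -422 tx -0.0073 ty -0.0102
21 -437 tx -0.0044 ty -0.0117
22 -452 tx -0.0012 ty -0.0125
23 -467 tx 0.0021 ty -0.0123
```

Call:
{"fn": "play_rows", "kwargs": {"rows": [{"tx": 0.0052,"ty": -0.0114,"tz": 0,"turn": 0,"hand": 0.016},{"tx": 0.008,"ty": -0.0097,"tz": 0,"turn": 0,"hand": 0.016},{"tx": 0.0102,"ty": -0.0073,"tz": 0,"turn": 0,"hand": 0.016},{"tx": 0.0117,"ty": -0.0044,"tz": 0,"turn": 0,"hand": 0.016},{"tx": 0.0125,"ty": -0.0012,"tz": 0,"turn": 0,"hand": 0.016},{"tx": 0.0123,"ty": 0.0021,"tz": 0,"turn": 0,"hand": 0.016},{"tx": 0,"ty": 0,"tz": 0,"turn": 0,"hand": 0.016},{"tx": 0,"ty": 0,"tz": 0,"turn": 0,"hand": 0.016},{"tx": 0,"ty": 0,"tz": 0,"turn": 0,"hand": 0.016}]}}

```text
time: 13.75
tool_pos: [0.582, -0.1446, 0.2401]
tcp_rot: [[-0.316, 0.949, 0.001], [0.949, 0.316, 0.001], [0.001, 0.001, -1.0]]
force: [-1.1, 1.3, 8.6]
gripper_width: 0.0207
grasp_force: 60.5
```

```bash
cat >> h.py <<'E'
def kn():
    s=ctrl.observe(); R=np.array(s["tcp_rot"]); g=np.array(s["tool_pos"])+R@[0,0,.155]; q=fix(g)-[0,-.08]; th=np.arctan2(q[1],q[0]); F=E_@np.array(s["force"])[:2]
    er=q/np.hypot(*q); print("t",s["time"],"knob r",np.hypot(*q),"th",np.rad2deg(th),"z",s["tool_pos"][2],"Frad",F@er,"Fccw",F@[-er[1],er[0]],"Fz",s["force"][2],"w",s["gripper_width"],"g",s["grasp_force"])
E
python3 -c "from h import *; kn()"
```

```text
t 13.75 knob r 0.04806759583414995 th 162.23944463898948 z 0.24011290853763342 Frad 1.0612622192349097 Fccw -1.34987337872067 Fz 8.599301468547619 w 0.020688041681076703 g 60.47821819782257
```

Excellent tracking (163° expected, small forces). I continue to just under 1.4 turns, in two calls.

Call:
{"fn": "play_rows", "kwargs": {"rows": [{"tx": 0.0114,"ty": 0.0052,"tz": 0,"turn": 0,"hand": 0.016},{"tx": 0.0097,"ty": 0.008,"tz": 0,"turn": 0,"hand": 0.016},{"tx": 0.0073,"ty": 0.0102,"tz": 0,"turn": 0,"hand": 0.016},{"tx": 0.0044,"ty": 0.0117,"tz": 0,"turn": 0,"hand": 0.016},{"tx": 0.0012,"ty": 0.0125,"tz": 0,"turn": 0,"hand": 0.016},{"tx": -0.0021,"ty": 0.0123,"tz": 0,"turn": 0,"hand": 0.016},{"tx": -0.0052,"ty": 0.0114,"tz": 0,"turn": 0,"hand": 0.016},{"tx": -0.008,"ty": 0.0097,"tz": 0,"turn": 0,"hand": 0.016},{"tx": -0.0102,"ty": 0.0073,"tz": 0,"turn": 0,"hand": 0.016},{"tx": -0.0117,"ty": 0.0044,"tz": 0,"turn": 0,"hand": 0.016},{"tx": -0.0125,"ty": 0.0012,"tz": 0,"turn": 0,"hand": 0.016},{"tx": -0.0123,"ty": -0.0021,"tz": 0,"turn": 0,"hand": 0.016},{"tx": -0.0114,"ty": -0.0052,"tz": 0,"turn": 0,"hand": 0.016},{"tx": -0.0097,"ty": -0.008,"tz": 0,"turn": 0,"hand": 0.016},{"tx": -0.0073,"ty": -0.0102,"tz": 0,"turn": 0,"hand": 0.016},{"tx": -0.0044,"ty": -0.0117,"tz": 0,"turn": 0,"hand": 0.016},{"tx": -0.0012,"ty": -0.0125,"tz": 0,"turn": 0,"hand": 0.016},{"tx": 0.0021,"ty": -0.0123,"tz": 0,"turn": 0,"hand": 0.016},{"tx": 0,"ty": 0,"tz": 0,"turn": 0,"hand": 0.016},{"tx": 0,"ty": 0,"tz": 0,"turn": 0,"hand": 0.016}]}}

```text
time: 15.42
tool_pos: [0.6304, -0.1931, 0.2402]
tcp_rot: [[-0.314, 0.949, -0.0], [0.949, 0.314, -0.0], [-0.0, -0.0, -1.0]]
force: [-1.5, 0.6, 8.0]
gripper_width: 0.0208
grasp_force: 60.6
```

```bash
python3 -c "from h import *; kn()"
```

```text
t 15.4167 knob r 0.04917740763399732 th -108.14714250586827 z 0.2401687944586479 Frad -0.5845952875578143 Fccw -1.5439686420710692 Fz 8.026014063566041 w 0.020779709683331656 g 60.620466470718384
```

Call:
{"fn": "play_rows", "kwargs": {"rows": [{"tx": 0.0052,"ty": -0.0114,"tz": 0,"turn": 0,"hand": 0.016},{"tx": 0.008,"ty": -0.0097,"tz": 0,"turn": 0,"hand": 0.016},{"tx": 0.0102,"ty": -0.0073,"tz": 0,"turn": 0,"hand": 0.016},{"tx": 0.0117,"ty": -0.0044,"tz": 0,"turn": 0,"hand": 0.016},{"tx": 0.0125,"ty": -0.0012,"tz": 0,"turn": 0,"hand": 0.016},{"tx": 0.0123,"ty": 0.0021,"tz": 0,"turn": 0,"hand": 0.016},{"tx": 0.0114,"ty": 0.0052,"tz": 0,"turn": 0,"hand": 0.016},{"tx": 0,"ty": 0,"tz": 0,"turn": 0,"hand": 0.016},{"tx": 0,"ty": 0,"tz": 0,"turn": 0,"hand": 0.016},{"tx": 0,"ty": 0,"tz": 0,"turn": 0,"hand": 0.016}]}}

```text
time: 16.25
tool_pos: [0.5837, -0.1321, 0.2401]
tcp_rot: [[-0.316, 0.949, 0.002], [0.949, 0.316, 0.002], [0.001, 0.002, -1.0]]
force: [-0.5, 1.0, 9.0]
gripper_width: 0.0206
grasp_force: 60.5
```

Run:
```python
from h import *
kn()
p=ctrl.snapshot("scene"); save(p,"s5.png",(140,200,340,350),4)
P=lambda t:.048*np.array([np.cos(np.deg2rad(t)),np.sin(np.deg2rad(t))])
cum=np.round(np.array([P(-212-7.5*i) for i in range(35)]),4); d=np.diff(cum,axis=0)
for i in range(34): print(i,-212-7.5*(i+1),"tx %.4f ty %.4f"%(d[i,1],d[i,0]))
```

```text
t 16.25 knob r 0.04778159252892778 th 147.0720515179973 z 0.2401227059735179 Frad 0.7590673132820336 Fccw -0.8452925493433155 Fz 9.03438823330333 w 0.02059222789461308 g 60.51353573799133
0 -219.5 tx 0.0051 ty 0.0037
1 -227.0 tx 0.0046 ty 0.0043
2 -234.5 tx 0.0040 ty 0.0048
3 -242.0 tx 0.0033 ty 0.0054
4 -249.5 tx 0.0026 ty 0.0057
5 -257.0 tx 0.0018 ty 0.0060
6 -264.5 tx 0.0010 ty 0.0062
7 -272.0 tx 0.0002 ty 0.0063
8 -279.5 tx -0.0007 ty 0.0062
9 -287.0 tx -0.0014 ty 0.0061
10 -294.5 tx -0.0022 ty 0.0059
11 -302.0 tx -0.0030 ty 0.0055
12 -309.5 tx -0.0037 ty 0.0051
13 -317.0 tx -0.0043 ty 0.0046
14 -324.5 tx -0.0048 ty 0.0040
15 -332.0 tx -0.0054 ty 0.0033
16 -339.5 tx -0.0057 ty 0.0026
17 -347.0 tx -0.0060 ty 0.0018
18 -354.5 tx -0.0062 ty 0.0010
19 -362.0 tx -0.0063 ty 0.0002
20 -369.5 tx -0.0062 ty -0.0007
21 -377.0 tx -0.0061 ty -0.0014
22 -384.5 tx -0.0059 ty -0.0022
23 -392.0 tx -0.0055 ty -0.0030
24 -399.5 tx -0.0051 ty -0.0037
25 -407.0 tx -0.0046 ty -0.0043
26 -414.5 tx -0.0040 ty -0.0048
27 -422.0 tx -0.0033 ty -0.0054
28 -429.5 tx -0.0026 ty -0.0057
29 -437.0 tx -0.0018 ty -0.0060
30 -444.5 tx -0.0010 ty -0.0062
31 -452.0 tx -0.0002 ty -0.0063
32 -459.5 tx 0.0007 ty -0.0062
33 -467.0 tx 0.0014 ty -0.0061
```

View pics/s5.png

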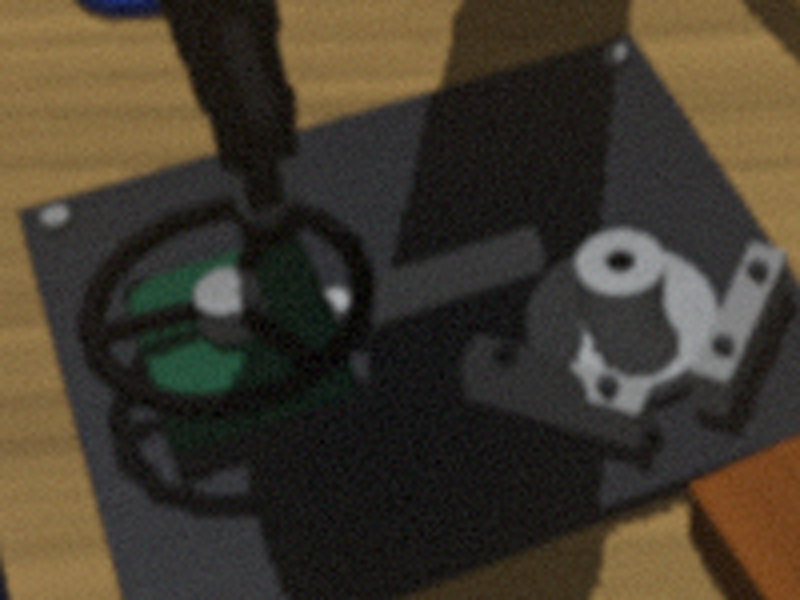

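The keeper (450,275) has run out well and clears the blank's flange (600,330). I continue in finer steps.

Call:
{"fn": "play_rows", "kwargs": {"rows": [{"tx": 0.0051,"ty": 0.0037,"tz": 0,"turn": 0,"hand": 0.016},{"tx": 0.0046,"ty": 0.0043,"tz": 0,"turn": 0,"hand": 0.016},{"tx": 0.004,"ty": 0.0048,"tz": 0,"turn": 0,"hand": 0.016},{"tx": 0.0033,"ty": 0.0054,"tz": 0,"turn": 0,"hand": 0.016},{"tx": 0.0026,"ty": 0.0057,"tz": 0,"turn": 0,"hand": 0.016},{"tx": 0.0018,"ty": 0.006,"tz": 0,"turn": 0,"hand": 0.016},{"tx": 0.001,"ty": 0.0062,"tz": 0,"turn": 0,"hand": 0.016},{"tx": 0.0002,"ty": 0.0063,"tz": 0,"turn": 0,"hand": 0.016},{"tx": -0.0007,"ty": 0.0062,"tz": 0,"turn": 0,"hand": 0.016},{"tx": -0.0014,"ty": 0.0061,"tz": 0,"turn": 0,"hand": 0.016},{"tx": 0,"ty": 0,"tz": 0,"turn": 0,"hand": 0.016},{"tx": 0,"ty": 0,"tz": 0,"turn": 0,"hand": 0.016}]}}

```text
time: 17.3
tool_pos: [0.6298, -0.0971, 0.2402]
tcp_rot: [[-0.315, 0.949, 0.004], [0.949, 0.315, -0.0], [-0.002, 0.004, -1.0]]
force: [0.9, 0.7, 6.1]
gripper_width: 0.0208
grasp_force: 60.5
```

```bash
python3 -c "from h import *; kn()"
```

```text
t 17.3 knob r 0.046830769207085184 th 71.26129595862139 z 0.24018401644714327 Frad 0.6820100657763106 Fccw -0.9343860301282169 Fz 6.0800295104268836 w 0.02082339328962667 g 60.54998338222504
```

Call:
{"fn": "play_rows", "kwargs": {"rows": [{"tx": -0.0022,"ty": 0.0059,"tz": 0,"turn": 0,"hand": 0.016},{"tx": -0.003,"ty": 0.0055,"tz": 0,"turn": 0,"hand": 0.016},{"tx": -0.0037,"ty": 0.0051,"tz": 0,"turn": 0,"hand": 0.016},{"tx": 0,"ty": 0,"tz": 0,"turn": 0,"hand": 0.016},{"tx": 0,"ty": 0,"tz": 0,"turn": 0,"hand": 0.016}]}}

```text
time: 17.72
tool_pos: [0.6482, -0.1008, 0.2402]
tcp_rot: [[-0.314, 0.949, 0.004], [0.949, 0.314, -0.001], [-0.002, 0.004, -1.0]]
force: [1.2, -0.9, 6.1]
gripper_width: 0.0208
grasp_force: 60.7
```

```bash
python3 -c "from h import *; kn()"
```

```text
t 17.7167 knob r 0.046892591743478824 th 48.25518902063683 z 0.24021551219873993 Frad -0.37756481499247524 Fccw -1.51422149628075 Fz 6.082880636017536 w 0.020831023299140827 g 60.66534161567688
```

Call:
{"fn": "play_rows", "kwargs": {"rows": [{"tx": -0.0043,"ty": 0.0046,"tz": 0,"turn": 0,"hand": 0.016},{"tx": -0.0048,"ty": 0.004,"tz": 0,"turn": 0,"hand": 0.016},{"tx": 0,"ty": 0,"tz": 0,"turn": 0,"hand": 0.016},{"tx": 0,"ty": 0,"tz": 0,"turn": 0,"hand": 0.016}]}}

```text
time: 18.05
tool_pos: [0.659, -0.107, 0.2402]
tcp_rot: [[-0.314, 0.949, 0.003], [0.949, 0.314, -0.001], [-0.002, 0.003, -1.0]]
force: [0.6, -1.3, 7.1]
gripper_width: 0.0209
grasp_force: 60.7
```

```bash
python3 -c "from h import *; kn()"
```

```text
t 18.05 knob r 0.04700885857706137 th 33.0344880482846 z 0.24019631750191375 Frad -0.6423271667720476 Fccw -1.2319256930725413 Fz 7.058792402616413 w 0.02092626130803362 g 60.67814826965332
```

Call:
{"fn": "play_rows", "kwargs": {"rows": [{"tx": -0.0054,"ty": 0.0033,"tz": 0,"turn": 0,"hand": 0.016},{"tx": -0.0057,"ty": 0.0026,"tz": 0,"turn": 0,"hand": 0.016},{"tx": 0,"ty": 0,"tz": 0,"turn": 0,"hand": 0.016},{"tx": 0,"ty": 0,"tz": 0,"turn": 0,"hand": 0.016}]}}

```text
time: 18.38
tool_pos: [0.6679, -0.1159, 0.2402]
tcp_rot: [[-0.314, 0.949, 0.003], [0.949, 0.314, -0.001], [-0.002, 0.002, -1.0]]
force: [1.1, -1.8, 6.9]
gripper_width: 0.0205
grasp_force: 60.7
```

```bash
python3 -c "from h import *; kn()"
```

```text
t 18.3833 knob r 0.047219155964263584 th 17.754758748406847 z 0.2402144931155545 Frad -0.1797158985679931 Fccw -2.108834255427565 Fz 6.929342643871707 w 0.020547796617643378 g 60.73115587234497
```

Call:
{"fn": "play_rows", "kwargs": {"rows": [{"tx": -0.006,"ty": 0.0018,"tz": 0,"turn": 0,"hand": 0.016},{"tx": -0.0062,"ty": 0.001,"tz": 0,"turn": 0,"hand": 0.016},{"tx": 0,"ty": 0,"tz": 0,"turn": 0,"hand": 0.016},{"tx": 0,"ty": 0,"tz": 0,"turn": 0,"hand": 0.016}]}}

```text
time: 18.72
tool_pos: [0.6742, -0.1266, 0.2402]
tcp_rot: [[-0.314, 0.949, 0.002], [0.949, 0.314, -0.001], [-0.002, 0.002, -1.0]]
force: [-0.9, -0.8, 7.8]
gripper_width: 0.0206
grasp_force: 60.8
```

```bash
python3 -c "from h import *; kn()"
```

```text
t 18.7167 knob r 0.04749125646438004 th 2.779631414398217 z 0.2402017560662476 Frad -1.1227386413907043 Fccw -0.40927561727976314 Fz 7.777105998371765 w 0.02057114818087688 g 60.80211639404297
```

At 610° turned. Next steps.

Call:
{"fn": "play_rows", "kwargs": {"rows": [{"tx": -0.0063,"ty": 0.0002,"tz": 0,"turn": 0,"hand": 0.016},{"tx": -0.0062,"ty": -0.0007,"tz": 0,"turn": 0,"hand": 0.016},{"tx": 0,"ty": 0,"tz": 0,"turn": 0,"hand": 0.016},{"tx": 0,"ty": 0,"tz": 0,"turn": 0,"hand": 0.016}]}}

```text
time: 19.05
tool_pos: [0.6775, -0.1385, 0.2402]
tcp_rot: [[-0.314, 0.949, 0.001], [0.949, 0.314, -0.001], [-0.002, 0.001, -1.0]]
force: [-1.6, -1.0, 7.1]
gripper_width: 0.0208
grasp_force: 60.7
```

```bash
python3 -c "from h import *; kn()"
```

```text
t 19.05 knob r 0.047780385763329075 th -12.009709028591377 z 0.24020180967078997 Frad -1.704693567868681 Fccw -0.7790610695645342 Fz 7.066274750182515 w 0.02084175439367616 g 60.68610191345215
```

Call:
{"fn": "play_rows", "kwargs": {"rows": [{"tx": -0.0061,"ty": -0.0014,"tz": 0,"turn": 0,"hand": 0.016},{"tx": -0.0059,"ty": -0.0022,"tz": 0,"turn": 0,"hand": 0.016},{"tx": 0,"ty": 0,"tz": 0,"turn": 0,"hand": 0.016},{"tx": 0,"ty": 0,"tz": 0,"turn": 0,"hand": 0.016}]}}

```text
time: 19.38
tool_pos: [0.6777, -0.1505, 0.2402]
tcp_rot: [[-0.314, 0.949, 0.001], [0.949, 0.314, -0.0], [-0.001, 0.001, -1.0]]
force: [-0.3, -0.2, 9.0]
gripper_width: 0.0205
grasp_force: 60.7
```

```bash
python3 -c "from h import *; kn()"
```

```text
t 19.3833 knob r 0.04806657465555486 th -26.332448276465303 z 0.24020123078721858 Frad -0.3102747030627555 Fccw -0.22383932286363814 Fz 9.002559610231504 w 0.020495889463003743 g 60.68625211715698
```

Call:
{"fn": "play_rows", "kwargs": {"rows": [{"tx": -0.0055,"ty": -0.003,"tz": 0,"turn": 0,"hand": 0.016},{"tx": -0.0051,"ty": -0.0037,"tz": 0,"turn": 0,"hand": 0.016},{"tx": 0,"ty": 0,"tz": 0,"turn": 0,"hand": 0.016},{"tx": 0,"ty": 0,"tz": 0,"turn": 0,"hand": 0.016}]}}

```text
time: 19.72
tool_pos: [0.6766, -0.1535, 0.2402]
tcp_rot: [[-0.321, 0.947, 0.006], [0.947, 0.321, 0.015], [0.012, 0.011, -1.0]]
force: [3.4, 11.9, 4.4]
gripper_width: 0.0206
grasp_force: 60.4
```

```bash
python3 -c "from h import *; kn()"
```

```text
t 19.7167 knob r 0.04793508633947479 th -27.028144322690615 z 0.2402211178765551 Frad 1.5820992436566517 Fccw 12.268516239261137 Fz 4.399971597835341 w 0.020583272513230125 g 60.43883979320526
```

Call:
{"fn": "play_rows", "kwargs": {"rows": [{"tx": -0.0046,"ty": -0.0043,"tz": 0,"turn": 0,"hand": 0.016},{"tx": -0.004,"ty": -0.0048,"tz": 0,"turn": 0,"hand": 0.016},{"tx": 0,"ty": 0,"tz": 0,"turn": 0,"hand": 0.016},{"tx": 0,"ty": 0,"tz": 0,"turn": 0,"hand": 0.016}]}}

```text
time: 20.05
tool_pos: [0.6743, -0.1562, 0.2402]
tcp_rot: [[-0.327, 0.945, 0.018], [0.945, 0.327, 0.029], [0.022, 0.027, -0.999]]
force: [13.8, 22.9, -2.6]
gripper_width: 0.0205
grasp_force: 60.4
```

```bash
python3 -c "from h import *; kn()"
```

```text
t 20.05 knob r 0.04755088309807511 th -27.719748754402854 z 0.24022252275890205 Frad 9.873311926707725 Fccw 24.85926793145648 Fz -2.5979262087743282 w 0.0204567161139734 g 60.434061884880066
```

The stop is reached: the knob stalls at -27.5° (about 641° turned) while the tangential force climbs to 25 N. Now back off 90°.

Call:
{"fn": "play_rows", "kwargs": {"rows": [{"tx": 0.004,"ty": 0.0048,"tz": 0,"turn": 0,"hand": 0.016},{"tx": 0.0046,"ty": 0.0043,"tz": 0,"turn": 0,"hand": 0.016},{"tx": 0.0051,"ty": 0.0037,"tz": 0,"turn": 0,"hand": 0.016},{"tx": 0.0055,"ty": 0.003,"tz": 0,"turn": 0,"hand": 0.016},{"tx": 0.0059,"ty": 0.0022,"tz": 0,"turn": 0,"hand": 0.016},{"tx": 0.0061,"ty": 0.0014,"tz": 0,"turn": 0,"hand": 0.016},{"tx": 0.0062,"ty": 0.0007,"tz": 0,"turn": 0,"hand": 0.016},{"tx": 0.0063,"ty": -0.0002,"tz": 0,"turn": 0,"hand": 0.016},{"tx": 0.0062,"ty": -0.001,"tz": 0,"turn": 0,"hand": 0.016},{"tx": 0.006,"ty": -0.0018,"tz": 0,"turn": 0,"hand": 0.016},{"tx": 0.0057,"ty": -0.0026,"tz": 0,"turn": 0,"hand": 0.016},{"tx": 0.0054,"ty": -0.0033,"tz": 0,"turn": 0,"hand": 0.016},{"tx": 0.0048,"ty": -0.004,"tz": 0,"turn": 0,"hand": 0.016},{"tx": 0.0043,"ty": -0.0046,"tz": 0,"turn": 0,"hand": 0.016},{"tx": 0.0037,"ty": -0.0051,"tz": 0,"turn": 0,"hand": 0.016},{"tx": 0.003,"ty": -0.0055,"tz": 0,"turn": 0,"hand": 0.016},{"tx": 0,"ty": 0,"tz": 0,"turn": 0,"hand": 0.016},{"tx": 0,"ty": 0,"tz": 0,"turn": 0,"hand": 0.016},{"tx": 0,"ty": 0,"tz": 0,"turn": 0,"hand": 0.016}]}}

```text
time: 21.63
tool_pos: [0.6349, -0.0973, 0.2401]
tcp_rot: [[-0.315, 0.949, 0.0], [0.949, 0.315, -0.0], [-0.0, 0.0, -1.0]]
force: [-1.5, 0.2, 9.0]
gripper_width: 0.0202
grasp_force: 61.3
```

```bash
python3 -c "from h import *; kn()"
```

```text
t 21.6333 knob r 0.046859564315092 th 65.76608035340321 z 0.24012582140602673 Frad 0.043610534753167327 Fccw 1.5380508842315455 Fz 8.974960604132525 w 0.02023300390483782 g 61.317079067230225
```

Call:
{"fn": "play_rows", "kwargs": {"rows": [{"tx": 0,"ty": 0,"tz": 0,"turn": 0,"hand": 0.05},{"tx": 0,"ty": 0,"tz": 0,"turn": 0,"hand": 0.06},{"tx": 0,"ty": 0,"tz": 0,"turn": 0,"hand": 0.06},{"tx": 0,"ty": 0,"tz": 0,"turn": 0,"hand": 0.06},{"tx": 0,"ty": 0,"tz": 0,"turn": 0,"hand": 0.06},{"tx": 0,"ty": 0,"tz": -0.01,"turn": 0,"hand": 0.06},{"tx": 0,"ty": 0,"tz": -0.025,"turn": 0,"hand": 0.06},{"tx": 0,"ty": 0,"tz": -0.025,"turn": 0,"hand": 0.06},{"tx": 0,"ty": 0,"tz": -0.03,"turn": 0,"hand": 0.06},{"tx": 0,"ty": 0,"tz": -0.03,"turn": 0,"hand": 0.06},{"tx": -0.02,"ty": -0.02,"tz": -0.02,"turn": 0,"hand": 0.06},{"tx": -0.02,"ty": -0.03,"tz": 0,"turn": 0,"hand": 0.06},{"tx": -0.02,"ty": -0.03,"tz": 0,"turn": 0,"hand": 0.06},{"tx": -0.02,"ty": -0.03,"tz": 0,"turn": 0,"hand": 0.06},{"tx": -0.02,"ty": -0.03,"tz": 0,"turn": 0,"hand": 0.06},{"tx": -0.02,"ty": -0.02,"tz": 0,"turn": 0,"hand": 0.06},{"tx": 0,"ty": 0,"tz": 0,"turn": 0,"hand": 0.06},{"tx": 0,"ty": 0,"tz": 0,"turn": 0,"hand": 0.06},{"tx": 0,"ty": 0,"tz": 0,"turn": 0,"hand": 0.06}]}}

```text
time: 23.22
tool_pos: [0.521, -0.2609, 0.3794]
tcp_rot: [[-0.315, 0.949, 0.001], [0.949, 0.315, 0.001], [0.0, 0.002, -1.0]]
force: [0.2, 0.4, 0.6]
gripper_width: 0.0601
grasp_force: 0.0
```

Run:
```python
from m import *
s=ctrl.observe(); print(s["time"],s["tool_pos"],s["gripper_width"],np.array(s["force"]))
for n in("scene","top"):
    p=ctrl.snapshot(n); X=world(p,np.ones((480,640),bool))
    r=cyl(p,X,.046,.060,wor([.049,.07]),.03); print(n,"hub",r[0],fix(r[1]),fix(r[2]),r[2][2])
    k=cyl(p,X,.098,.112,[.635,-.097],.03); print("knob",k[0],k[2]); save(p,n+"6.png",(140,130,460,370),2.5)
    for th in("bench_broom","mitre_box","offcut","keeper_tip"):
        for q in ctrl.masks_of(p,th)[:1]: Y=world(p,q["region"]); print(th,np.median(Y,0),fix(np.median(Y,0)))
```

```text
23.2167 [ 0.521  -0.2609  0.3794] 0.06013774291598498 [0.2093 0.3879 0.6147]
scene hub 344 [0.053  0.0686] [0.0505 0.0693] 0.01944669522345066
knob 162 [ 0.6359 -0.0952  0.012 ]
bench_broom [0.5456 0.1607 0.0401] [0.0157 0.2357]
mitre_box [ 0.6868 -0.2828  0.0072] [ 0.0099 -0.2296]
offcut [0.7738 0.0691 0.0349] [0.2034 0.077 ]
top hub 318 [0.0484 0.0699] [0.0486 0.0697] 0.018004177138209343
knob 137 [ 0.6338 -0.0961  0.0111]
bench_broom [0.5053 0.1521 0.0417] [-0.0253  0.2403]
mitre_box [ 0.6747 -0.2836  0.0089] [-0.0018 -0.2266]
offcut [0.7571 0.0701 0.0341] [0.1878 0.0831]
keeper_tip [ 0.5997 -0.0575  0.0285] [-0.0017  0.0116]
```

View pics/scene6.png

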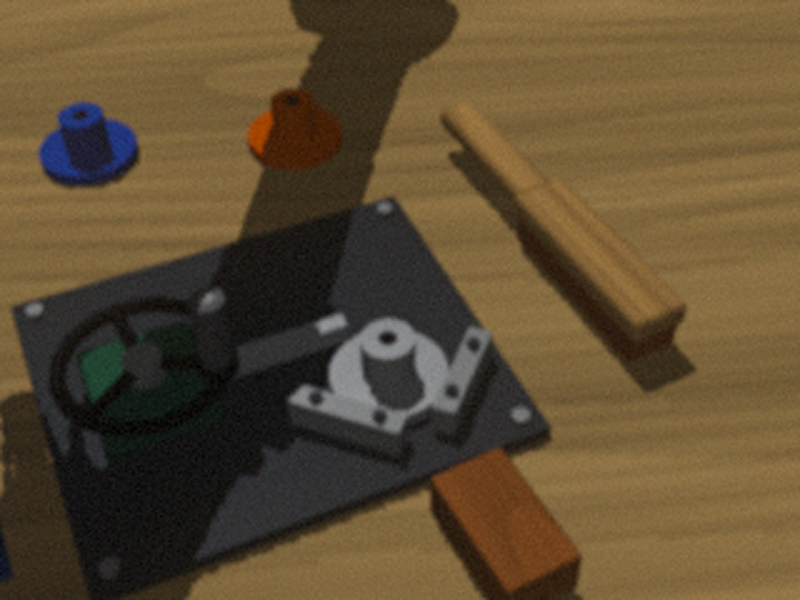

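The blank (390,370) sits against both rails, with the keeper (330,325) behind it. The knob (210,300) stands a quarter turn back from the stop, and the bystanders are where they were. I hand in.

```bash
python3 -c "from h import *; print(ctrl.hand_in())"
```

```text
the job is handed in; nothing more can be done
None
```

The job is handed in at about 24 s of the 72 s allowed: the blank is home in the V (within about 1.5 mm by the cameras), the wheel met its stop at about 25 N and was backed off about 91°, the gripper let go and is clear, and the bystanders did not visibly move; no verdict was returned.

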